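# Hang up the head magnifier and hold the viewing-box lid at its index

### The arm

A 7-joint arm with a two-finger parallel gripper is mounted at the origin on the work surface. World frame = base frame: x ahead of the robot, y to its left, z up, the work surface at z = 0. Lengths are in m, angles in rad, forces in N, time in s.
With the tool pointing down it reaches from about 0.4 to 0.85 m from the base axis. Payload 6.9 kg.
Tool frame: the origin (TCP) lies midway between the tips of the shut fingers; the grasp point (between the pads) lies behind it (ctrl.pinch_z is the z of the grasp point in the tool frame, in m); z points along the fingers, y is the direction in which the jaws open and shut (so a half turn about z gives the same grasp; the last joint's range is limited). The gripper opens to 85 mm and grips with 20 to 120 N. Pads are 22 mm wide; open, the fingers measure 114 mm over their backs; the gripper's body (76 mm by 85 mm) begins 54 mm behind the grasp point. The pads swing forward as they close: fully open they stand 13 mm farther back than shut.
Start: joints at [-1.173, 0.507, -0.238, 1.5, 0.126, 1.149, -0.155], TCP at [0.18, 0.599, 0.231] pointing down, gripper open.
Joint ranges: [-3.08, 3.08], [-0.24, 2.05], [-1.43, 1.35], [0, 2.5], [-1.52, 4.66], [0.17, 1.96], [-2.89, 2.89]. Speed limits (rad/s): [2.39, 2.39, 3.14, 3.14, 3.14, 3.14, 3.14].

### API

Orientations are given as a unit quaternion [w, x, y, z].
In Python, from station import ctrl, get_state, vision, ticket, models gives the robot as it stands. Calls block until the motion is done:
- ctrl.movep(position, orientation): joint-space move of the TCP to a pose.
- ctrl.movel(position, frame=None, max_speed=0.15): straight line of the TCP; frame=None keeps the orientation; max_speed is the mean speed in m/s.
- ctrl.set_joints(angles): joint-space move.
- ctrl.ungrasp() and ctrl.close_gripper(force=None): open the fingers fully, or close them until they stop; force is the grip in N (None keeps the last).
- ctrl.pause(seconds).
- ctrl.ik(position, orientation): joint angles nearest the present ones, or None.
- get_state(): the state.
- vision.grab_frame(name): name is "scene" or "side" or "wrist"; returns (picture, depth): 420x560x3 uint8, blue, green, red; 420x560 float32, m along the optical axis (not along the pixel's ray), 0 where there is no reading.
- vision.camera_info(name): a dict with "mtx" (3x3 intrinsics, pixels), "R" (3x3) and "t" (3): a world point X has camera coordinates R X + t; the wrist camera has in their place "hand_eye" (4x4, takes a point from camera to tool coordinates, whose origin is the TCP and whose axes are the flange's). Camera axes: x right, y down, z forward; pixel columns grow to the right and rows downward; lengths in m; the calibration is good to about 2 mm. A picture is of the moment at which its call begins: read the wrist's pose just before it. camera_info takes no time and is no camera call.
A pose or a line that the arm cannot do raises ctrl.Unreachable and nothing moves.
- ticket.close_job(): hands the job in, once; it reports no verdict.
Trained networks look in the newest picture that a camera, given by its name, has taken for a name from the list of things; names that differ only in an ending like _2 or _b are one class to them, and where a whole thing is asked for, a point or a joint stands for the part that bears it (a point fixed in the world has none). Each returns a list of dicts, best first, with "p" (0 to 1); they miss things now and then, are a little off and sometimes report something else, mostly with a low value. They report only what shows in the picture. A call takes as long as a camera call. They do not tell look-alikes from the thing itself.
- models.recognise(camera, target): "point" ([column, row] in pixels, amid what is visible of it).
- models.masks_of(camera, target): "mask" (420x560 bool, what is visible of it) and "point" ([column, row] in pixels, amid what is visible of it).
The state is a dict: "time": time; "qpos": joint angles; "qd": joint speeds; "tau": joint torques, N m; "tcp_pos": TCP position; "eef_rot": TCP orientation; "contact_force": force on the tool from outside, world axes, zero at the start; "wrist_torque": the same for the moment, N m; "width": finger opening in m.
Only numpy, scipy, OpenCV 4.12 (cv2) and the standard library are available. Lean on these libraries where they do the work, as an engineer would, in place of code of your own. Each camera call takes 0.05 s, during which the arm holds its last target.

### The job

The head magnifier has been left on the lid of the stone viewing box: without dropping it, hang it by its crown strap over the bar of the headset stand and let go. Then raise the box's self-closing lid until the pointer on its side lines up with the index clamped on the sector plate, and hold it there steadily for the grader to look in: finish while still holding the lid, because it springs shut when let go. Do not shift the index, the jar, the hand loupe or the stone tray.

Things in the scene. Friction and masses are not known exactly. Their poses are not given: they have to be found in the camera images.
- viewing_box: Fixed white stone viewing box, 240 mm deep (x) x 280 wide (y), grey lid, lid top at 120 mm. Origin: centre of underside; x from the front (handle side, to the robot) to the rear, y left, z up. Hinge axis along y through (120, 0, 115) mm. On its left (y = 153 mm) a graduated aluminium sector plate, an arc of 148-168 mm radius about the hinge, up to 260 mm above the table.
- lid (a joint): Lid angle, rad: 0 shut, growing as the front edge rises (stop at 1.2). A closing spring and the lid's weight (about 0.6 kg) pull it shut: at the handle about 6 N upward starts it, 7 to 14 N holds it at the index.
- lid_handle (a point): Middle of the lid's pull handle: round steel bar 12 mm thick, 120 mm long along the box's y (parallel to the hinge), posts 56 mm either side of the middle, axis 38 mm above the lid's top, 215 mm in front of the hinge axis and 43 mm above it when shut. Moves with the lid; axes as the box's when shut. Pinched from above across x, the round bar can turn between the fingers.
- lid_pointer (a point): Tip of the small black pointer tab on the left side edge of the lid, at 143 mm radius from the hinge axis; moves with the lid.
- index (a joint): Angle of the index clamp on the sector plate, rad, measured like the lid angle: the pointer lines up with the index when joint lid equals this value. Someone has set it between 0.35 and 0.70; it is clamped and stays so.
- index_mark (a point): Tip of the nib of the index, a steel clamp block 26 x 14 x 12 mm with a thumb screw that sits on the arc of the sector plate; same 143 mm radius from the hinge as the lid's pointer.
- headset: Loose head magnifier, 0.12-0.23 kg, standing on the lid: oval black band 196 (x) x 148 mm, 28 high; crown strap 24 mm wide, 5 thick, arching over it along x; visor flipped up at the front (+x), reaching 145 mm out. Origin: centre of underside; x to the visor (roughly the box's left), z up. 122 mm high; between strap and band the sides are open (28 to 100 mm height). Balanced under the crown.
- headset_buckle (a point): Centre of the grey buckle block on top of the crown strap, 34 (x) x 28 (y) x 16 mm high, 113.5 mm above the headset's origin, foot 8 mm below this point; axes as the headset's. Fingers that grip it from above closing along x stay clear of a bar under the strap. This point is 13 mm above headset_crown.
- headset_crown (a point): Underside of the crown strap at its middle, 100.5 mm above the headset's origin; this is the surface that rests on the bar. Axes as the headset's.
- stand: Fixed headset stand: foot plate 170 x 120 x 10 mm, post of 20 mm diameter at x = 130 mm, and a level round bar, 16 mm diameter, axis 225 mm above the table, from the post along -x (towards the robot) to a free end with a 28 mm rubber ball at x = -32 mm. Origin: on the table below the bar.
- stand_bar (a point): Top of the bar where the strap should lie, 233 mm above the table, 40 mm from the ball's centre, 122 mm from the post's axis. x along the bar from free end to post, z up. The headset goes on from the free end with its x across the bar (either way round), the bar between strap and band.
- jar: Small clear stone jar with a black cap, 48 mm diameter, 55 mm high, loose. Origin: centre of the underside. To be left alone.
- loupe: Folded steel hand loupe, 60 x 26 x 16 mm, loose. Origin: underside. To be left alone.
- stone_tray: White stone tray with three compartments, 75 x 105 x 14 mm, loose. Origin: centre of the underside. To be left alone.
Not all that is in view belongs to the job. Leave any yellow look-alike of the stand alone.

How it is judged:
On the way, in this order (a step that is already met when the one before it is completed fails the run):
1. the head magnifier hangs by its crown strap on the stand's bar, let go, while the lid is still shut (x of headset_crown in the frame of stand_bar between -0.03 and 0.045 m and y of headset_crown in the frame of stand_bar between -0.04 and 0.04 m and z of headset_crown in the frame of stand_bar between -0.012 and 0.012 m and angle between headset's own z axis and vertical below 0.5 rad and contact force between headset and stand above 0.5 N and contact force between headset and viewing_box below 0.1 N and contact force between headset and the arm below 0.1 N and value of joint lid below 0.05 rad), for 0.3 s.
2. the fingers hold the lid with its pointer at the index (distance between lid_pointer and index_mark below 0.01 m and velocity of joint lid between -0.1 and 0.1 rad/s and contact force between the fingers and lid above 2 N), for 0.5 s.
At the end, for the whole second after the job is handed in: Headset hangs at rest, untouched, on the bar only: crown 30 mm before to 45 mm past stand_bar along it, within 40 mm across, 12 mm in height, tilt under 0.5 rad. Lid pointer within 10 mm (4 degrees) of the index tip, lid still (0.1 rad/s), carried by the fingers with over 2 N (all of step 2 and x of headset_crown in the frame of stand_bar between -0.03 and 0.045 m and y of headset_crown in the frame of stand_bar between -0.04 and 0.04 m and z of headset_crown in the frame of stand_bar between -0.012 and 0.012 m and angle between headset's own z axis and vertical below 0.5 rad and contact force between headset and stand above 0.5 N and contact force between headset and viewing_box below 0.1 N and contact force between headset and the arm below 0.1 N and linear speed of headset below 0.05 m/s); the arm keeps its last pose, push and grip.
It fails at once if the head magnifier was dropped or set down on the table (height (world z) of headset below 0.06 m).
It fails at once if the lid was raised with the head magnifier still on it (value of joint lid above 0.1 rad and contact force between headset and viewing_box above 0.2 N).
It fails at once if the index was shifted (distance of index_mark from where it was at the start of the episode above 0.006 m).
It fails at once if the jar, the loupe or the stone tray was disturbed (moved over 30 mm) (distance of any of jar, loupe, stone_tray from where it was at the start of the episode above 0.03 m).
It also fails if it takes over 66 s, if anything falls off the work surface, if the arm or the gripper's body presses on something with over 40 N, if the wrist force passes 120 N, or if a joint passes its speed limit or range.

## Working session

There is one attempt and no reset: what is moved stays moved. The work goes in short steps, each a Python script; the robot and the scene stay as the last script left them, time stands still between calls to the robot, and variables do not carry over. Pictures are saved under pics/ and viewed, and the job is handed in when it is done.

```bash
ls; mkdir -p pics; python3 - <<'E'
from station import ctrl,get_state,vision,ticket,models
import cv2,numpy as np
s=get_state();print(s['time'],s['tcp_pos'],s['eef_rot'],s['width'],ctrl.pinch_z)
for n in ['scene','side']:
    p,d=vision.grab_frame(n);cv2.imwrite(f'pics/{n}0.png',p);np.save(f'{n}0.npy',d)
    i=vision.camera_info(n);print(n,i['mtx'].tolist() if hasattr(i['mtx'],'tolist') else i['mtx'],i['R'],i['t'], 'pos',-np.array(i['R']).T@np.array(i['t']))
    for t in ['headset','headset_buckle','stand','viewing_box','lid_handle','index','lid_pointer','jar','loupe','stone_tray']:
        r=models.recognise(n,t);print(t,[(np.round(a['point']).tolist(),round(a['p'],2)) for a in r[:3]])
i=vision.camera_info('wrist');print(i)
print(get_state()['time'])
E
```

```text
pics
0.0 [0.17974524 0.59804535 0.23042804] [-1.12111035e-04  1.45403927e-01  9.89371952e-01 -9.09481099e-04] 0.0856217942283589 -0.0187
scene [[488.36303073986596, 0.0, 275.52711153111], [0.0, 488.36303073986596, 212.96772901268395], [0.0, 0.0, 1.0]] [[-0.3094738   0.95087988  0.00730933]
 [ 0.68798493  0.22920494 -0.68857958]
 [-0.6564318  -0.20806863 -0.72512395]] [ 0.15424268 -0.21243471  1.8925169 ] pos [1.43619422 0.29579823 1.22490371]
headset [([348.0, 251.0], 0.59)]
headset_buckle [([353.0, 253.0], 0.89), ([163.0, 247.0], 0.34)]
stand [([196.0, 168.0], 0.63)]
viewing_box [([338.0, 295.0], 0.75)]
lid_handle [([339.0, 278.0], 0.87)]
index [([398.0, 254.0], 0.59)]
lid_pointer [([339.0, 275.0], 0.56)]
jar [([162.0, 248.0], 0.66)]
loupe []
stone_tray [([214.0, 227.0], 0.62)]
side [[452.914076859745, 0.0, 279.96686129855715], [0.0, 452.914076859745, 210.39718586182832], [0.0, 0.0, 1.0]] [[-0.99740287 -0.07104088  0.01186162]
 [-0.05776192  0.69059518 -0.72093124]
 [ 0.04302401 -0.71974404 -0.69290508]] [0.45123471 0.13786612 1.43009009] pos [0.396498   0.96614526 1.08495631]
heads
[... 203 characters left out ...]
, 279.0], 0.88)]
index [([228.0, 306.0], 0.47)]
lid_pointer [([231.0, 275.0], 0.7)]
jar [([242.0, 173.0], 0.78)]
loupe [([282.0, 271.0], 0.61)]
stone_tray [([282.0, 192.0], 0.84)]
{'mtx': array([[368.79038917,   0.        , 280.67548617],
       [  0.        , 368.79038917, 208.45477587],
       [  0.        ,   0.        ,   1.        ]]), 'hand_eye': array([[ 9.10100134e-04, -9.60112015e-01, -2.79614181e-01,
         7.06599836e-02],
       [ 9.99999519e-01,  7.71469202e-04,  6.05844974e-04,
        -9.27361052e-05],
       [-3.65965310e-04, -2.79614597e-01,  9.60112255e-01,
        -1.44110655e-01],
       [ 0.00000000e+00,  0.00000000e+00,  0.00000000e+00,
         1.00000000e+00]])}
1.1
```

View pics/scene0.png

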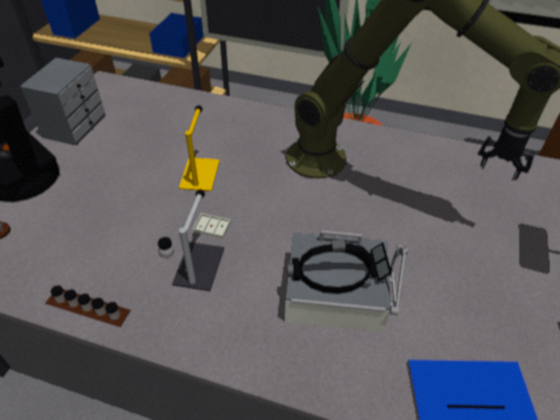

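View pics/side0.png

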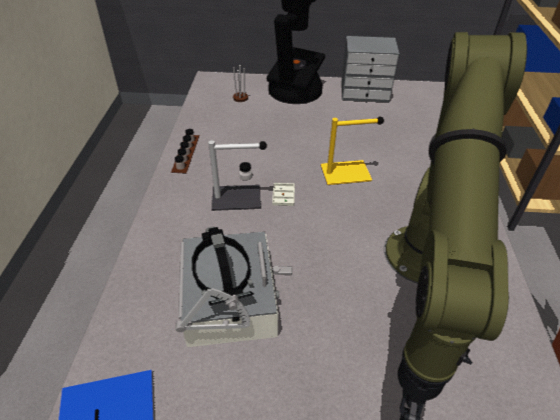

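The side view shows the box at about (228,290) with the headset on its lid and the sector plate toward the camera. The grey stand's bar runs from (215,146) to the ball at (263,146). The tray is at (283,193), the jar at (245,172) and the loupe at (284,271). The yellow stand at (350,150) is the decoy. Next I'll measure from depth.

```bash
cat > h.py <<'E'
import numpy as np,cv2
from station import ctrl,get_state,vision,ticket,models
from scipy.spatial.transform import Rotation as Rn
def cloud(n,d):
    i=vision.camera_info(n);K=i['mtx'];v,u=np.mgrid[:420,:560]
    c=np.stack([(u-K[0,2])/K[0,0]*d,(v-K[1,2])/K[1,1]*d,d],-1)
    if n=='wrist': raise Exception
    R=np.array(i['R']);t=np.array(i['t'])
    return (c-t)@R
def wcloud(d,s):
    i=vision.camera_info('wrist');K=i['mtx'];v,u=np.mgrid[:420,:560]
    c=np.stack([(u-K[0,2])/K[0,0]*d,(v-K[1,2])/K[1,1]*d,d],-1)
    H=np.array(i['hand_eye']);c=c@H[:3,:3].T+H[:3,3]
    q=s['eef_rot'];R=Rn.from_quat([q[1],q[2],q[3],q[0]]).as_matrix()
    return c@R.T+s['tcp_pos']
def wproj(X,s):
    i=vision.camera_info('wrist');K=i['mtx'];H=np.array(i['hand_eye'])
    q=s['eef_rot'];R=Rn.from_quat([q[1],q[2],q[3],q[0]]).as_matrix()
    c=(np.atleast_2d(X)-s['tcp_pos'])@R
    c=(c-H[:3,3])@H[:3,:3]
    p=c@np.array(K).T;return p[:,:2]/p[:,2:]
def proj(n,X):
    i=vision.camera_info(n);c=np.atleast_2d(X)@np.array(i['R']).T+i['t'];p=c@np.array(i['mtx']).T;return p[:,:2]/p[:,2:]
def down(yaw):
    # tool z down; tool y axis at world angle yaw (jaw direction)
    y=np.array([np.cos(yaw),np.sin(yaw),0]);z=np.array([0,0,-1.]);x=np.cross(y,z)
    q=Rn.from_matrix(np.stack([x,y,z],1)).as_quat();return np.array([q[3],q[0],q[1],q[2]])
E
python3 - <<'E'
from h import *
tops=[]
for n in ['scene','side']:
    d=np.load(n+'0.npy');P=cloud(n,d);P[d==0]=np.nan
    img=cv2.imread(f'pics/{n}0.png')
    # top-down height map x 0.2..1.0, y -0.6..0.6 at 2.0mm
    q=P.reshape(-1,3);c=img.reshape(-1,3)
    m=(q[:,2]>-0.02)&(q[:,2]<0.3)&(q[:,0]>0.2)&(q[:,0]<1.)&(abs(q[:,1])<.6);q=q[m];c=c[m]
    o=np.argsort(q[:,2]);q=q[o];c=c[o]
    H=np.zeros((400,600,3),np.uint8)
    for k,(p,cc) in enumerate(zip(q,c)):
        r=int((1.0-p[0])/.002);cl=int((.6-p[1])/.002)
        h=int(np.clip(p[2]/.28,0,1)*255)
        col=cv2.applyColorMap(np.uint8([[h]]),cv2.COLORMAP_JET)[0,0]
        cv2.circle(H,(cl,r),1,col.tolist(),-1)
    for j in range(1,4): cv2.line(H,(0,100*j),(599,100*j),(90,90,90),1)
    for j in range(1,6): cv2.line(H,(100*j,0),(100*j,399),(90,90,90),1)
    tops.append(H)
    for t in ['viewing_box','headset','stand','headset_buckle','index','lid_handle']:
        for a in models.masks_of(n,t)[:2]:
            mm=a['mask'];pp=P[mm];print(n,t,round(a['p'],2),np.round(np.nanmedian(pp,0),3),np.round(np.nanmin(pp,0),3),np.round(np.nanmax(pp,0),3),mm.sum())
cv2.imwrite('pics/top_a.png',tops[0]);cv2.imwrite('pics/top_b.png',tops[1])
E
```

```text
scene viewing_box 0.88 [0.648 0.226 0.12 ] [ 0.328  0.032 -0.007] [0.729 0.401 0.263] 7701
scene stand 0.98 [ 0.642 -0.204  0.013] [ 0.401 -0.343 -0.003] [ 0.713 -0.142  0.249] 2110
scene stand 0.65 [ 0.255 -0.374  0.013] [-0.125 -0.57  -0.006] [ 0.522 -0.222  0.252] 1390
scene headset_buckle 0.57 [0.606 0.235 0.153] [0.484 0.08  0.115] [0.68  0.355 0.246] 2213
scene index 0.53 [0.605 0.238 0.153] [ 0.404  0.079 -0.003] [0.679 0.361 0.246] 2293
scene index 0.43 [0.542 0.362 0.213] [0.53  0.353 0.2  ] [0.581 0.383 0.262] 51
scene lid_handle 0.73 [0.608 0.209 0.121] [ 0.334  0.027 -0.004] [0.729 0.372 0.245] 5253
side viewing_box 0.69 [0.57  0.306 0.118] [ 0.44   0.006 -0.005] [0.768 0.396 0.259] 8324
side headset 0.83 [0.588 0.235 0.148] [ 0.5   -0.066 -0.007] [0.706 0.375 0.257] 1927
side stand 0.81 [ 0.245 -0.371  0.011] [ 0.127 -0.76  -0.005] [ 0.324 -0.305  0.247] 1436
side stand 0.7 [ 0.638 -0.202  0.01 ] [ 0.519 -0.561 -0.01 ] [ 0.766 -0.138  0.246] 1826
side headset_buckle 0.66 [0.585 0.235 0.151] [ 0.5   -0.061 -0.006] [0.706 0.356 0.244] 1642
side headset_buckle 0.36 [0.568 0.299 0.118] [ 0.44  -0.061 -0.006] [0.774 0.396 0.259] 8774
side lid_handle 0.58 [0.575 0.234 0.119] [ 0.443 -0.061 -0.005] [0.748 0.387 0.258] 5667
```

View pics/top_a.png

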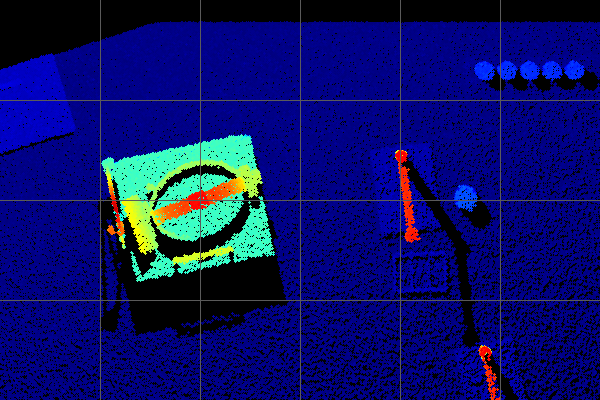

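View pics/top_b.png

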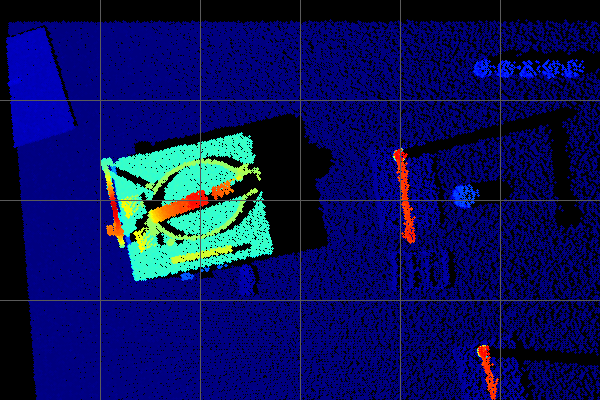

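```bash
python3 - <<'E'
from h import *
Ps=[]
for n in ['scene','side']:
    d=np.load(n+'0.npy');P=cloud(n,d);P=P[d>0];Ps.append(P)
for n,P in zip(['scene','side'],Ps):
    print('==',n)
    reg=(P[:,0]>.4)&(P[:,0]<.78)&(P[:,1]>.02)&(P[:,1]<.42)
    B=P[reg]
    L=B[(abs(B[:,2]-.12)<.006)]
    # box: rear/lateral edges using minAreaRect on eroded mask
    m=np.zeros((400,400),np.uint8)
    ij=((L[:,:2]-[.4,.02])/.001).astype(int);m[ij[:,0],ij[:,1]]=1
    m=cv2.morphologyEx(m,cv2.MORPH_CLOSE,np.ones((7,7)));m=cv2.morphologyEx(m,cv2.MORPH_OPEN,np.ones((9,9)))
    nn,lab,st,ce=cv2.connectedComponentsWithStats(m);k=1+np.argmax(st[1:,4])
    pts=np.argwhere(lab==k).astype(np.float32)
    r=cv2.minAreaRect(pts);print('lid rect c',.4+r[0][0]*.001,.02+r[0][1]*.001,r[1],r[2],'medz',np.median(L[:,2]))
    # handle: z ~0.158 strip; headset band 0.12-0.148
    hb=B[(B[:,2]>.150)&(B[:,2]<.170)&(B[:,0]>.46)&(B[:,0]<.515)&(B[:,1]<.3)]
    print('handle',len(hb),hb.mean(0) if len(hb) else '',hb.min(0),hb.max(0))
    # buckle top z>0.236
    bt=B[(B[:,2]>.236)&(B[:,2]<.25)&(B[:,1]<.3)];rr=cv2.minAreaRect(bt[:,:2].astype(np.float32));print('buckle',len(bt),np.median(bt,0),rr, 'zmax',np.percentile(bt[:,2],95))
    st=B[(B[:,2]>.195)&(B[:,2]<.25)&(B[:,1]<.33)];v=np.linalg.svd(st[:,:2]-st[:,:2].mean(0),full_matrices=0)[2][0];print('strap dir',v,np.arctan2(v[1],v[0]))
    # sector
    # stand bar
    S=P[(P[:,0]>.48)&(P[:,0]<.73)&(P[:,1]>-.28)&(P[:,1]<-.16)]
    bar=S[(S[:,2]>.222)&(S[:,2]<.242)&(S[:,0]>.555)&(S[:,0]<.67)];c=np.median(bar,0);v=np.linalg.svd(bar[:,:2]-bar[:,:2].mean(0),full_matrices=0)[2][0]
    print('bar',len(bar),bar.mean(0),v,np.arctan2(v[1],v[0]))
    bb=S[(S[:,2]>.21)&(S[:,2]<.25)];t=(bb[:,:2]-bar.mean(0)[:2])@(v*np.sign(v[0]));print('bar extents',t.min(),t.max(),np.percentile(t,[1,99]))
    ball=bb[t<t.min()+.03];print('ball',ball.min(0),ball.max(0),ball.mean(0))
E
```

```text
== scene
lid rect c 0.6532254638671875 0.23417906188964843 (104.0353012084961, 291.55633544921875) 11.888657569885254 medz 0.12081669783108531
handle 184 [0.49089466 0.20097332 0.1614046 ] [0.47289896 0.13528435 0.15002306] [0.51453178 0.29940493 0.16912924]
buckle 127 [0.5997359  0.20298993 0.24202112] ((0.5977030396461487, 0.20309266448020935), (0.03273386135697365, 0.03435279801487923), 21.839738845825195) zmax 0.24519487226447506
strap dir [-0.3657131   0.93072763] 1.9451951917189088
bar 181 [ 0.61319257 -0.21184889  0.2320466 ] [0.99050209 0.13749769] 0.13793466764004375
bar extents -0.09764251704729396 0.0847067751700962 [-0.09384723  0.08390732]
ball [ 0.51608045 -0.23822984  0.21758267] [ 0.54418471 -0.21157459  0.24157993] [ 0.5315082  -0.22223532  0.23382531]
== side
lid rect c 0.513403335571289 0.2002576904296875 (107.05098724365234, 284.26043701171875) 15.124006271362305 medz 0.11882523847057228
handle 169 [0.49021723 0.20027386 0.16087274] [0.47463214 0.13626137 0.15085462] [0.51074501 0.29699415 0.16680171]
buckle 121 [0.60037275 0.20591262 0.23982352] ((0.6001691222190857, 0.20609387755393982), (0.028092486783862114, 0.039272475987672806), 18.14732551574707) zmax 0.24310533108698132
strap dir [-0.36883262  0.92949583] 1.948549108530859
bar 163 [ 0.61387228 -0.20963957  0.22830153] [0.9908692  0.13482667] 0.13523853152376367
bar extents -0.09889021584260314 0.08653652402412419 [-0.09557918  0.08491936]
ball [ 0.51586573 -0.22901862  0.21484723] [ 0.54482737 -0.2044342   0.2397333 ] [ 0.5304213  -0.21785289  0.22967844]
```

```bash
python3 - <<'E'
import cv2
a=cv2.imread('pics/scene0.png');cv2.imwrite('pics/c1.png',cv2.resize(a[215:335,270:420],None,fx=5,fy=5,interpolation=2))
a=cv2.imread('pics/side0.png');cv2.imwrite('pics/c2.png',cv2.resize(a[220:350,165:305],None,fx=4.5,fy=4.5,interpolation=2))
E
```

```text
(no output)
```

View pics/c1.png

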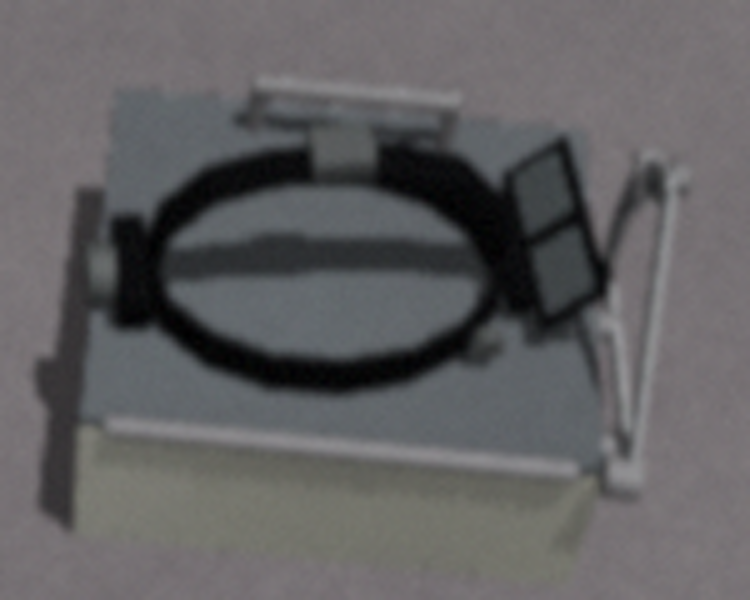

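View pics/c2.png

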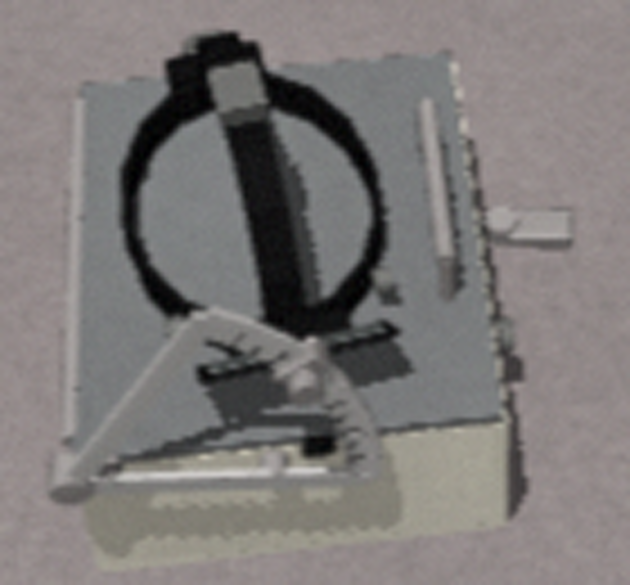

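The crops show the buckle, handle, sector plate and visor clearly, and depth from both cameras agrees to about 2–3 mm. I'll raise the arm, move above the buckle and refine with the wrist camera.

```bash
python3 - <<'E'
from h import *
s=get_state()
for yaw in [1.947,1.947-np.pi]:
    for p,y in [((.6,.2045,.37),yaw),((.43,-.236,.28),yaw-.24),((.576,-.216,.25),yaw-.24)]:
        q=ctrl.ik(np.array(p),down(y));print(yaw,p,None if q is None else np.round(q,2))
for yaw in [.17,.17+np.pi]:
    for p in [(.49,.2,.14),(.55,.21,.27)]:
        q=ctrl.ik(np.array(p),down(yaw));print(yaw,p,None if q is None else np.round(q,2))
E
```

```text
1.947 (0.6, 0.2045, 0.37) [-0.23  0.46 -0.24  1.21  0.11  1.49  1.49]
1.947 (0.43, -0.236, 0.28) [-0.14  0.34  0.83  1.77 -0.27  1.15  2.48]
1.947 (0.576, -0.216, 0.25) [ 0.11  0.49  0.34  1.5  -0.17  1.18  2.19]
-1.194592653589793 (0.6, 0.2045, 0.37) [-0.61  0.48  0.44  1.21 -0.2   1.49 -1.39]
-1.194592653589793 (0.43, -0.236, 0.28) [-0.21  0.37  0.95  1.77 -0.32  1.17 -0.6 ]
-1.194592653589793 (0.576, -0.216, 0.25) [-0.15  0.59  0.83  1.51 -0.45  1.24 -0.69]
0.17 (0.49, 0.2, 0.14) [-0.53  0.46  0.14  1.88 -0.08  0.81 -0.18]
0.17 (0.55, 0.21, 0.27) [-0.49  0.42  0.13  1.54 -0.06  1.19 -0.18]
3.311592653589793 (0.49, 0.2, 0.14) [ 0.01  0.52 -0.66  1.88  0.4   0.88  2.46]
3.311592653589793 (0.55, 0.21, 0.27) [-0.01  0.47 -0.62  1.53  0.28  1.23  2.63]
```

```bash
python3 - <<'E'
from h import *
yaw=1.947-np.pi
s=get_state();p=s['tcp_pos'].copy();p[2]=.40
ctrl.movel(p)
ctrl.movep(np.array([.6,.2045,.37]),down(yaw))
s=get_state();img,d=vision.grab_frame('wrist')
cv2.imwrite('pics/w1.png',img);np.save('w1.npy',d)
import pickle;pickle.dump({k:s[k] for k in s},open('w1.pkl','wb'))
print(s['time'],s['tcp_pos'],s['contact_force'],s['width'])
for a in models.masks_of('wrist','headset_buckle')[:2]: print(a['p'],a['point'],a['mask'].sum())
P=wcloud(d,s);P=P[d>0]
L=P[abs(P[:,2]-.12)<.008];print('lid z',np.median(L[:,2]))
bt=P[(P[:,2]>.232)&(P[:,2]<.26)&(np.hypot(P[:,0]-.6,P[:,1]-.2045)<.04)]
print(np.median(bt,0),len(bt));h=bt[bt[:,2]>np.percentile(bt[:,2],90)-.006];r=cv2.minAreaRect(h[:,:2].astype(np.float32));print(r,np.median(h,0))
print(wproj([[.5995,.2045,.2415]],s))
E
```

```text
5.05 [0.59957684 0.20593758 0.36986846] [ 1.02578961 -0.71185972 -0.29077734] 0.08560814987803622
0.65 [240.7, 188.0] 18597
lid z 0.12138326639265155
[0.60064761 0.20371257 0.2426776 ] 1642
((0.5992422699928284, 0.20315495133399963), (0.028564559295773506, 0.03328285366296768), 21.540849685668945) [0.60021559 0.20354397 0.24271391]
[[282.15146806 198.98269601]]
```

View pics/w1.png

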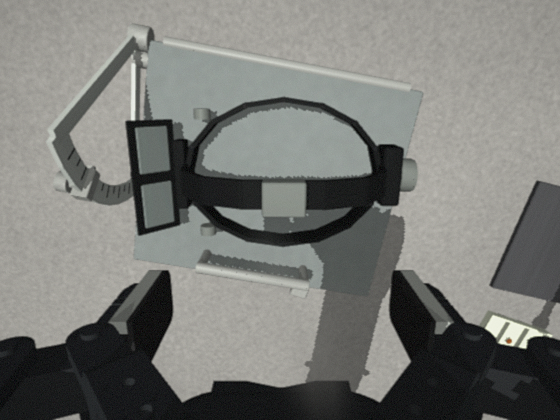

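```bash
python3 - <<'E'
from h import *
yaw=1.946-np.pi
c=np.array([.5998,.2035])
e0=np.array([.6,.2045])-get_state()['tcp_pos'][:2]
ctrl.movel(np.array([*c,.28]),down(yaw))
s=get_state();print('err',s['tcp_pos'])
c2=c+(c-s['tcp_pos'][:2])*1.0
ctrl.movel(np.array([*c2,.2245]),max_speed=.08)
s=get_state();print(s['time'],s['tcp_pos'],s['contact_force'])
ctrl.close_gripper(40)
s=get_state();print(s['time'],s['tcp_pos'],s['contact_force'],s['wrist_torque'],s['width'])
img,d=vision.grab_frame('side');cv2.imwrite('pics/s2.png',img)
img,d=vision.grab_frame('wrist');cv2.imwrite('pics/w2.png',img)
a=cv2.imread('pics/s2.png');cv2.imwrite('pics/b2.png',np.hstack([cv2.resize(a[160:350,150:330],(380,400)),cv2.resize(img,(420,400))]))
E
```

```text
err [0.60021555 0.20368034 0.28088134]
6.7417 [0.59974671 0.20333567 0.22501134] [ 0.8489147  -0.45903758  0.33522422]
7.2667 [0.59941192 0.20339135 0.22490981] [-1.61303172  0.96117882  3.5889483 ] [-0.00892209  0.18919964 -0.02875659] 0.03331881923632066
```

View pics/b2.png

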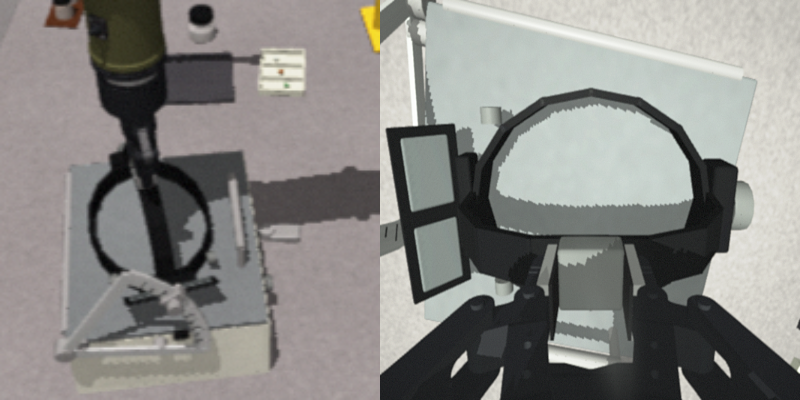

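```bash
python3 - <<'E'
from h import *
yaw=1.946-np.pi
p=get_state()['tcp_pos'].copy()
ctrl.movel(p+[0,0,.015],max_speed=.04)
s=get_state();print(s['time'],s['tcp_pos'],s['contact_force'],s['wrist_torque'],s['width'])
ctrl.movel(np.array([p[0]-.01,p[1]-.02,.36]),max_speed=.1)
s=get_state();print(s['time'],s['tcp_pos'],s['contact_force'],s['wrist_torque'],s['width'])
y2=.1365+np.pi/2-np.pi
ctrl.movel(np.array([.43,0,.36]),down((yaw+y2)/2),max_speed=.15)
ctrl.movel(np.array([.42,-.237,.36]),down(y2),max_speed=.15)
s=get_state();print(s['time'],s['tcp_pos'],s['contact_force'],s['wrist_torque'],s['width'])
I=[]
for n in ['side','scene','wrist']:
    img,d=vision.grab_frame(n);cv2.imwrite(f'pics/{n}3.png',img);np.save(n+'3.npy',d);I.append(img)
cv2.imwrite('pics/b3.png',np.hstack([cv2.resize(I[0][60:300,150:450],(400,320)),cv2.resize(I[1][60:300,100:400],(400,320))]))
E
```

```text
7.9 [0.59945664 0.20336315 0.23992152] [ 0.3853906  -0.46369301 -1.57477139] [-0.02284033  0.03098043  0.01752712] 0.033201990457911654
9.275 [0.58919523 0.18356994 0.35923857] [-0.18337667  0.68003596 -1.93541699] [-0.01307505  0.00675002  0.05360621] 0.03265347401434854
12.775 [ 0.42022781 -0.2362422   0.35997296] [-0.58944657 -0.9629778  -1.58899504] [-0.00295537 -0.06164023  0.04050119] 0.0333166206441507
```

View pics/b3.png

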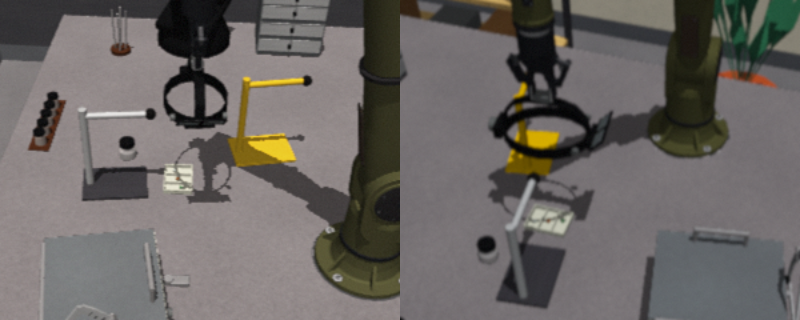

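View pics/wrist3.png

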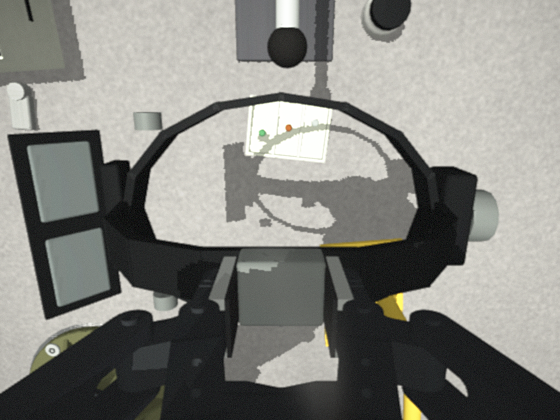

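The headset hangs level, and the ball at (288,45) lines up with the strap centre at column 285. I'll measure the ball, lower and slide on.

```bash
python3 - <<'E'
from h import *
s=get_state();d=np.load('wrist3.npy');P=wcloud(d,s)
b=P[35:60,275:302].reshape(-1,3);b=b[(b[:,2]>.2)];print('ball',np.median(b,0),b[:,2].max(),b.min(0),b.max(0))
b=P[2:22,278:298].reshape(-1,3);b=b[b[:,2]>.2];print('bar',np.median(b,0),b[:,2].max())
print('predicted ball', [.5684-.04*.9907,-.2169-.04*.136])
# down
dz=.0044; cz=.257
p0=np.array([.42,-.237]);u=np.array([.9907,.1362])
ctrl.movel(np.array([*p0,cz+dz]),max_speed=.12)
s=get_state();print(s['time'],s['tcp_pos'],s['contact_force'])
I=[vision.grab_frame(n)[0] for n in ['side','wrist']]
cv2.imwrite('pics/b4.png',np.hstack([cv2.resize(I[0][90:250,180:380],(400,320)),cv2.resize(I[1],(400,300+20))]))
E
```

```text
ball [ 0.52568978 -0.22688152  0.23862492] 0.5041566267593222 [ 0.49189121 -0.23677963  0.23177025] [ 0.53492132 -0.2172077   0.50415663]
bar [ 0.54775481 -0.22344611  0.23358929] 0.5041566267593222
predicted ball [0.528772, -0.22234]
13.9 [ 0.42030123 -0.23731805  0.2619949 ] [ 0.36761779 -0.18663734 -2.72527782]
```

View pics/b4.png

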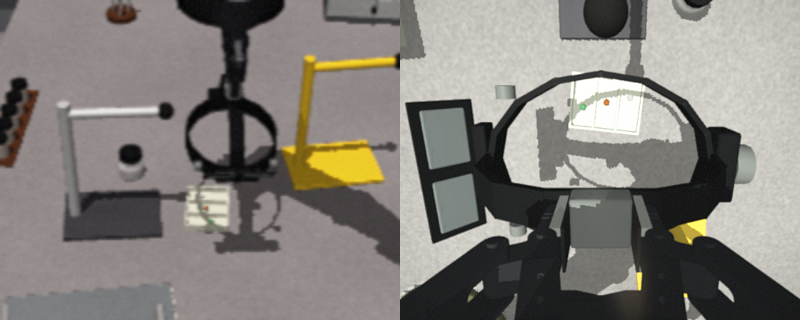

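```bash
python3 - <<'E'
from h import *
u=np.array([.9907,.1362]);sb=np.array([.567,-.2187]);z=.262
for t in [-.06,.008]:
    ctrl.movel(np.array([*(sb+t*u),z]),max_speed=.09)
    s=get_state();print(s['time'],s['tcp_pos'],s['contact_force'],s['wrist_torque'])
I=[vision.grab_frame(n)[0] for n in ['side','scene']]
cv2.imwrite('pics/b5.png',np.hstack([cv2.resize(I[0][90:250,180:380],(400,320)),cv2.resize(I[1][90:250,100:300],(400,320))]))
E
```

```text
15.1333 [ 0.50692647 -0.22719712  0.26208287] [-0.92207629 -0.156488   -1.93300047] [-0.02160852  0.02964875 -0.05418786]
16.0417 [ 0.57431527 -0.21799452  0.2620146 ] [-0.19005575 -0.62382384 -2.63486889] [ 0.01093943  0.05935374 -0.03726714]
```

View pics/b5.png

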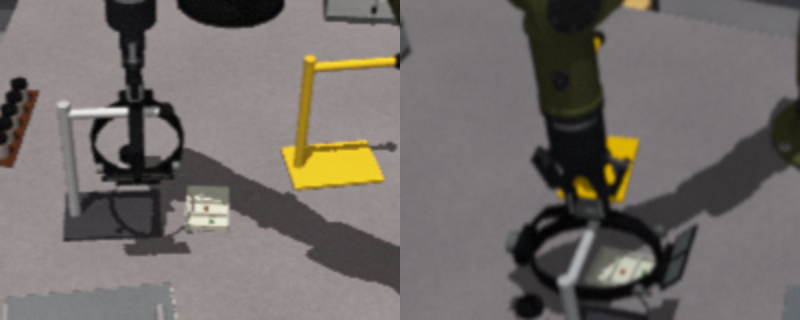

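The bar now passes between strap and band. I'll lower until the strap takes the weight.

```bash
python3 - <<'E'
from h import *
p=np.array([*get_state()['tcp_pos'][:2],.2405])
ctrl.movel(p,max_speed=.05)
for z in [.2385,.237,.2355]:
    p[2]=z;ctrl.movel(p,max_speed=.03);ctrl.pause(.1)
    s=get_state();print(s['time'],s['tcp_pos'],s['contact_force'])
    if s['contact_force'][2]>0: break
ctrl.ungrasp();s=get_state();print(s['time'],s['contact_force'],s['width'])
ctrl.movel(s['tcp_pos']+[0,0,.03],max_speed=.05)
ctrl.movel(s['tcp_pos']+[0,0,.12],max_speed=.12)
s=get_state();print(s['time'],s['contact_force'])
P={}
for n in ['side','scene','wrist']:
    s=get_state();im,d=vision.grab_frame(n);P[n]=im;np.save(n+'6.npy',d);cv2.imwrite(f'pics/{n}6.png',im)
import pickle;pickle.dump(dict(s),open('w6.pkl','wb'))
cv2.imwrite('pics/b6.png',np.hstack([cv2.resize(P['side'][90:250,180:380],(400,320)),cv2.resize(P['wrist'],(400,320))]))
E
```

```text
17.075 [ 0.57437036 -0.21802758  0.23864614] [ 0.53712042  0.49448436 -1.62230915]
17.425 [ 0.57457109 -0.21813931  0.23761112] [-0.91646011  0.11795117  5.23069758]
17.9917 [-0.87234024 -0.01279715 -0.40967619] 0.08501174457145307
19.6417 [-0.4005664  -0.8910134   0.27891363]
```

View pics/b6.png

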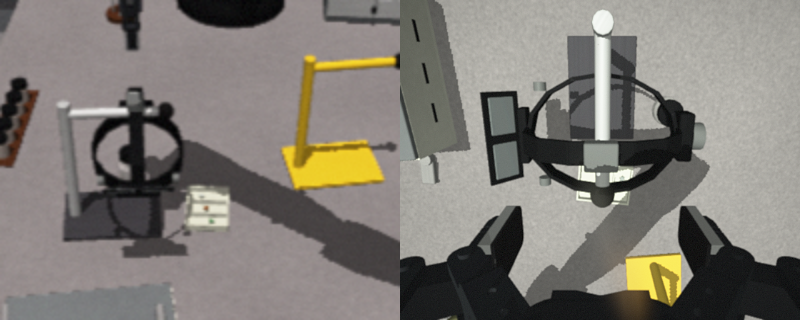

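The headset hangs level on the bar, strap on bar and let go. Now I'll check its position and fit the box, handle, pointer and index.

```bash
python3 - <<'E'
from h import *
import pickle
s=pickle.load(open('w6.pkl','rb'))
sb=np.array([.567,-.2187]);u=np.array([.9907,.1362])
Pw=wcloud(np.load('wrist6.npy'),s);Pw=Pw[np.load('wrist6.npy')>0]
b=Pw[(Pw[:,2]>.244)&(Pw[:,2]<.262)&(np.hypot(*(Pw[:,:2]-sb).T)<.05)];r=cv2.minAreaRect(b[:,:2].astype(np.float32));print('buckle',r,np.median(b[:,2]),'bar coords',(np.array(r[0])-sb)@u)
C={n:cloud(n,np.load(n+'6.npy')) for n in ['scene','side']}
for n in C:
    P=C[n].reshape(-1,3);P=P[np.load(n+'6.npy').ravel()>0]
    hb=P[(P[:,2]>.150)&(P[:,2]<.172)&(P[:,0]>.46)&(P[:,0]<.52)&(P[:,1]<.28)&(P[:,1]>.12)]
    l=cv2.fitLine(hb[:,:2].astype(np.float32),cv2.DIST_HUBER,0,.001,.001).ravel();v=l[:2]*np.sign(l[1]);t=(hb[:,:2]-l[2:])@v
    print(n,'handle',len(hb),v,'psi',np.arctan2(-v[0],v[1]),'mid',l[2:]+v*(np.percentile(t,1)+np.percentile(t,99))/2,np.percentile(t,[1,99]),np.percentile(hb[:,2],95))
    L=P[(abs(P[:,2]-.12)<.006)&(P[:,0]>.45)&(P[:,0]<.76)&(P[:,1]>.05)&(P[:,1]<.42)]
    m=np.zeros((400,400),np.uint8);ij=((L[:,:2]-[.4,.02])/.001).astype(int);m[ij[:,0],ij[:,1]]=1
    m=cv2.morphologyEx(m,cv2.MORPH_CLOSE,np.ones((7,7)));m=cv2.morphologyEx(m,cv2.MORPH_OPEN,np.ones((41,41)))
    r=cv2.minAreaRect(np.argwhere(m>0).astype(np.float32));print('lid',.4+r[0][0]*.001,.02+r[0][1]*.001,r[1:])
    models_=models.masks_of(n,'index')[:2];
    for t in ['index','lid_pointer','lid_handle']:
        print(t,[(np.round(a['point']).tolist(),round(a['p'],2)) for a in models.recognise(n,t)[:2]])
    img=cv2.imread(f'pics/{n}6.png')
    if n=='side': cv2.imwrite('pics/c6b.png',cv2.resize(img[265:345,165:285],None,fx=6,fy=6,interpolation=2))
    else: cv2.imwrite('pics/c6a.png',cv2.resize(img[220:340,340:430],None,fx=5,fy=5,interpolation=2))
print(get_state()['time'])
E
```

```text
buckle ((0.5747093558311462, -0.21804779767990112), (0.028217365965247154, 0.03378395363688469), 7.864718914031982) 0.25538619594991635 bar coords 0.0077264887779140996
scene handle 174 [-0.2109307   0.97750103] psi 0.21252698 mid [0.49017391 0.19400436] [-0.04640677  0.07164527] 0.16713157271096377
lid 0.5860826416015625 0.21579151916503905 ((242.86048889160156, 281.80419921875), 10.738897323608398)
index []
lid_pointer [([342.0, 272.0], 0.65)]
lid_handle [([340.0, 271.0], 0.56)]
side handle 171 [-0.20339839  0.97909606] psi 0.20482764 mid [0.49105268 0.1953009 ] [-0.06563627  0.05566235] 0.16460340974183363
lid 0.5870951538085938 0.21526010131835938 ((243.3359832763672, 279.4825134277344), 11.51383113861084)
index []
lid_pointer [([224.0, 272.0], 0.64), ([248.0, 166.0], 0.34)]
lid_handle [([225.0, 276.0], 0.58)]
20.1917
```

View pics/c6b.png

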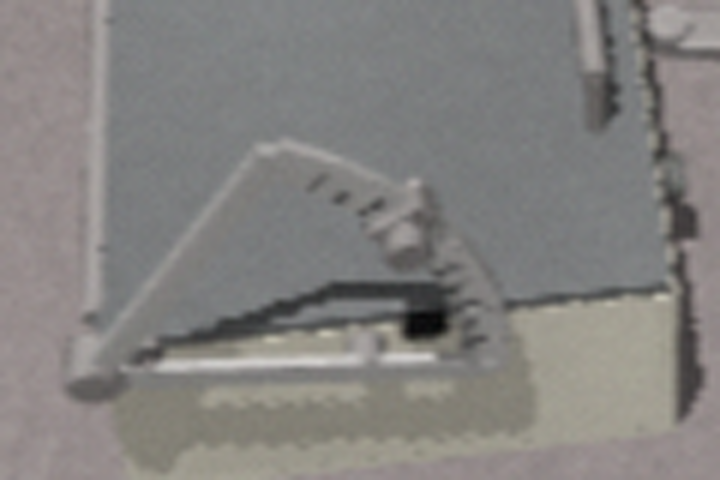

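View pics/c6a.png

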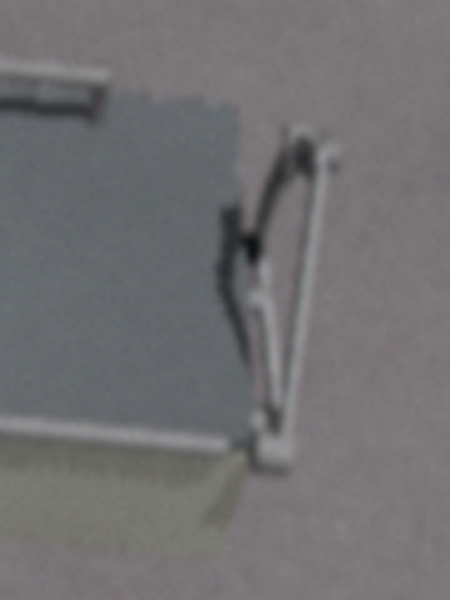

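```bash
cat >> h.py <<'E'
PSI=.203;U=np.array([np.cos(PSI),np.sin(PSI),0]);V=np.array([-np.sin(PSI),np.cos(PSI),0]);ZZ=np.array([0,0,1.])
HG=np.array([.7027,.2388,.115])
def lidpt(r,a,y): return HG+y*V-r*np.cos(a)*U+r*np.sin(a)*ZZ
E
python3 - <<'E'
from h import *
for n,(x0,x1,y0,y1),f in [('side',(165,285,265,345),6),('scene',(370,420,225,325),6)]:
    img=cv2.imread(f'pics/{n}6.png')
    c=cv2.resize(img[y0:y1,x0:x1],None,fx=f,fy=f,interpolation=2)
    def dot(X,col,r=3):
        p=proj(n,X)[0];cv2.circle(c,(int((p[0]+.5-x0)*f),int((p[1]+.5-y0)*f)),r,col,1)
    for r,col in [(.148,(0,255,0)),(.168,(255,255,0))]:
        for a in np.arange(0,1.25,.1): dot(lidpt(r,a,.153),col,2)
    for a in np.arange(0,.81,.1): dot(lidpt(.143,a,.148),(0,0,255) if round(a*10)%5 else (255,0,255),3)
    dot(HG+.153*V,(0,255,255));
    cv2.imwrite(f'pics/m_{n}.png',c)
E
```

```text
(no output)
```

View pics/m_side.png

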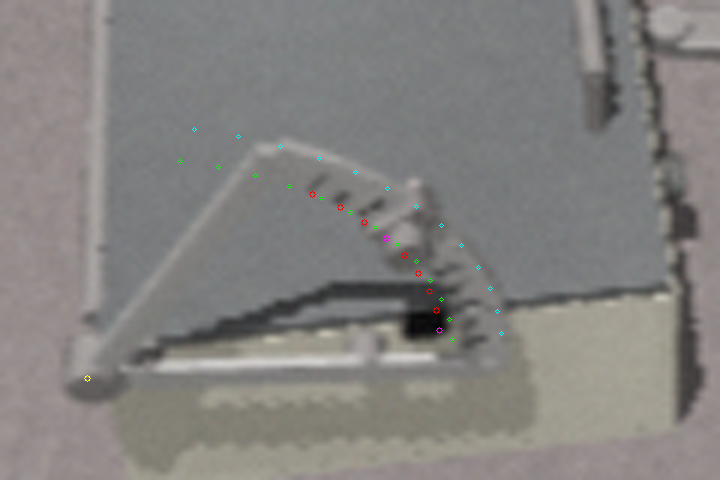

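View pics/m_scene.png

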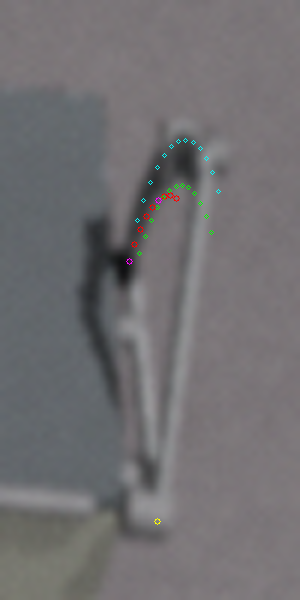

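The box model overlays well in both views, and the pointer tip sits at angle ≈0 with the lid shut. I'll use the earlier sharper wrist view to read the index.

```bash
python3 - <<'E'
from h import *
import pickle
s=pickle.load(open('w1.pkl','rb'))
img=cv2.imread('pics/w1.png');x0,x1,y0,y1=30,160,10,250;x0,x1,y0,y1=40,150,130,220;f=7
c=cv2.resize(img[y0:y1,x0:x1],None,fx=f,fy=f,interpolation=2);c0=c.copy()
def dot(X,col,r=3):
    p=wproj(X,s)[0];cv2.circle(c,(int((p[0]+.5-x0)*f),int((p[1]+.5-y0)*f)),r,col,-1)
for r,col in [(.148,(0,255,0)),(.168,(255,255,0))]:
    for a in np.arange(0,1.25,.1): dot(lidpt(r,a,.153),col,2)
for a in np.arange(.3,.81,.1): dot(lidpt(.143,a,.148),(0,0,255) if round(a*10)%5 else (255,0,255),3)
cv2.imwrite('pics/m_w1.png',c)
# clamp cloud in box frame
d=np.load('w1.npy');P=wcloud(d,s);P[d==0]=np.nan
Q=P-HG;q=np.stack([Q@U,Q@V,Q@ZZ],-1)
a=np.arctan2(q[...,2],-q[...,0]);r=np.hypot(q[...,2],q[...,0])
for lo,hi in [(.12,.146),(.15,.157),(.158,.20)]:
    m=(q[...,1]>lo)&(q[...,1]<hi)&(r>.135)&(r<.2)&(a>.05)&(a<1.2)
    if m.sum(): print(lo,hi,m.sum(),'angles',np.round(np.percentile(a[m],[2,25,50,75,98]),3),'r',np.round(np.percentile(r[m],[2,50,98]),3))
m=(r>.170)&(r<.2)&(q[...,1]>.13)&(q[...,1]<.19)&(a>.2)&(a<1);print('outer',m.sum(),np.round(np.percentile(a[m],[2,25,50,75,98]),3),np.round(np.percentile(q[...,1][m],[2,50,98]),3))
E
```

```text
0.12 0.146 441 angles [0.362 0.406 0.441 0.61  0.649] r [0.136 0.155 0.175]
0.15 0.157 2537 angles [0.101 0.586 0.827 0.977 1.051] r [0.138 0.162 0.174]
0.158 0.2 286 angles [0.594 0.632 0.65  0.659 0.67 ] r [0.159 0.168 0.174]
outer 640 [0.318 0.629 0.653 0.86  0.988] [0.145 0.152 0.172]
```

View pics/m_w1.png

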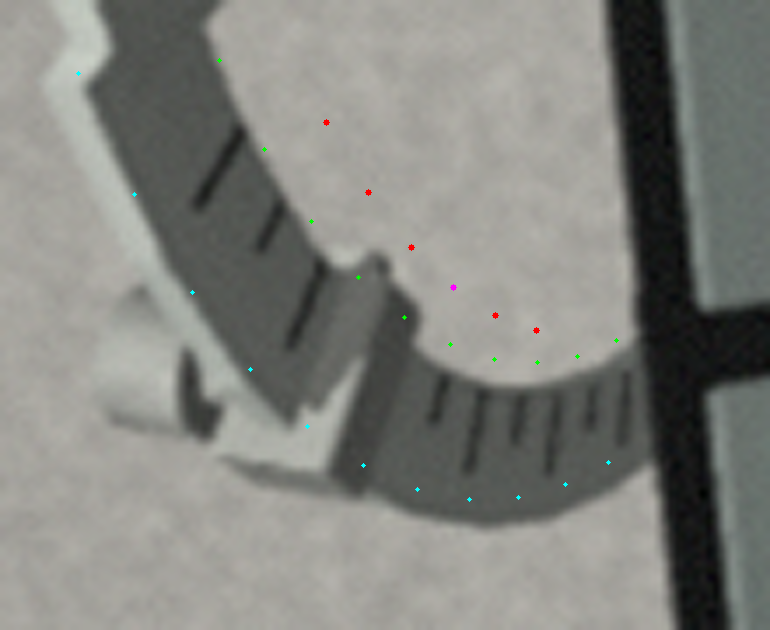

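```bash
python3 - <<'E'
from h import *
import pickle
s1=pickle.load(open('w1.pkl','rb'))
for a in (.55,.6,.65):
    X=lidpt(.143,a,.153);w=wproj(X,s1)[0];p=proj('side',X)[0];print(a,'w1crop',(w+.5-[40,130])*7,'sidecrop',(p+.5-[165,265])*6)
p=get_state()['tcp_pos'].copy();p[2]=.42
ctrl.movel(p)
ctrl.movep(np.array([.4908,.195,.28]),down(PSI))
s=get_state();img,d=vision.grab_frame('wrist');cv2.imwrite('pics/w7.png',img)
print(s['time'],s['tcp_pos'],s['width'],s['contact_force'])
P=wcloud(d,s);P=P[d>0]
hb=P[(P[:,2]>.152)&(P[:,2]<.172)&(P[:,0]>.45)&(P[:,0]<.54)&(P[:,1]<.29)&(P[:,1]>.11)]
l=cv2.fitLine(hb[:,:2].astype(np.float32),cv2.DIST_HUBER,0,.001,.001).ravel();v=l[:2]*np.sign(l[1]);t=(hb[:,:2]-l[2:])@v
print('handle',len(hb),'psi',np.arctan2(-v[0],v[1]),'mid',l[2:]+v*(np.percentile(t,1)+np.percentile(t,99))/2,np.percentile(t,[1,99]),np.percentile(hb[:,2],95))
E
```

```text
0.55 w1crop [392.92019365 262.66012925] sidecrop [376.57035191 240.73396006]
0.6 w1crop [370.70689242 240.61444717] sidecrop [365.46868279 232.8686399 ]
0.65 w1crop [348.43021049 214.96691772] sidecrop [353.54398462 225.31700451]
22.3917 [0.49171408 0.1936772  0.28030896] 0.08552386459039492 [ 0.45839326 -0.58102382  1.04817366]
handle 2632 psi 0.2037004 mid [0.4893641  0.19503415] [-0.06213892  0.05556207] 0.16545292124406516
```

View pics/w7.png

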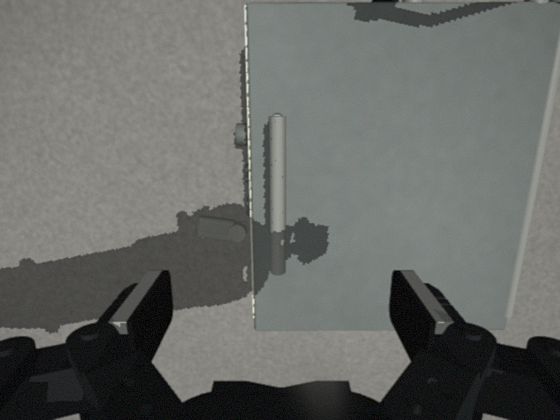

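```bash
python3 - <<'E'
from h import *
h=np.array([.4898,.195]);
ctrl.movel(np.array([*h,.20]),down(PSI),max_speed=.12)
s=get_state();e=h-s['tcp_pos'][:2];print(e)
ctrl.movel(np.array([*(h+e),.139]),max_speed=.08)
s=get_state();print(s['time'],s['tcp_pos'],s['contact_force'])
ctrl.close_gripper(70)
s=get_state();print(s['time'],s['tcp_pos'],s['contact_force'],s['width'])
im,d=vision.grab_frame('wrist');im2,_=vision.grab_frame('side')
cv2.imwrite('pics/b8.png',np.hstack([cv2.resize(im,(400,320)),cv2.resize(im2[180:350,150:330],(400,320))]))
E
```

```text
[-5.48033004e-04  6.61500572e-05]
24.175 [0.48957985 0.19516585 0.13940591] [ 0.67184839 -0.54469035 -0.08824644]
24.8583 [0.48891476 0.19502085 0.13906036] [-2.32393563 -0.18160238  1.7980119 ] 0.009601258141314304
```

View pics/b8.png

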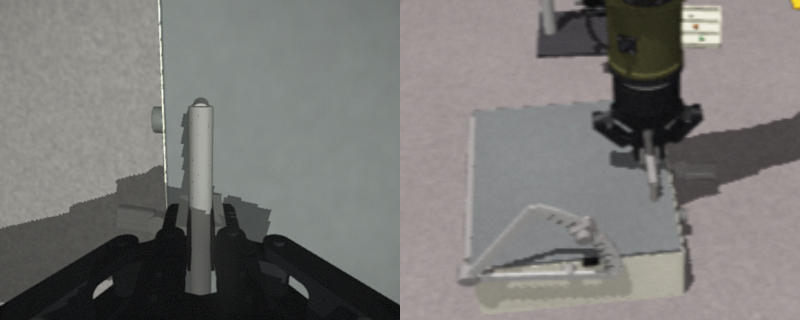

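```bash
cat >> h.py <<'E'
def arc(th):
    return U*(-.215*np.cos(th)+.043*np.sin(th)+.215)+ZZ*(.215*np.sin(th)+.043*np.cos(th)-.043)
E
python3 - <<'E'
from h import *
b=np.array([.4890,.1950,.1390])
np.save('base.npy',b)
for th in [.04,.1,.18,.26,.34,.42]:
    ctrl.movel(b+arc(th),max_speed=.06)
    s=get_state();print(round(s['time'],2),th,np.round(s['tcp_pos']-b-arc(th),4),np.round(s['contact_force'],1),round(s['width'],4))
    if np.linalg.norm(s['contact_force'])>35: break
im,d=vision.grab_frame('wrist');im2,_=vision.grab_frame('side')
cv2.imwrite('pics/b9.png',np.hstack([cv2.resize(im,(400,320)),cv2.resize(im2[180:350,150:330],(400,320))]))
E
```

```text
25.25 0.04 [-0.0003 -0.0001 -0.0003] [ 0.3  0.5 -6.2] 0.0092
25.62 0.1 [-0.0003 -0.      0.0002] [-2.1  0.6 -5.1] 0.0095
26.06 0.18 [-0.0006 -0.0001 -0.0001] [-4.2  0.9 -7. ] 0.0092
26.5 0.26 [-0.0007 -0.0001  0.0005] [-6.5  0.9 -4.9] 0.0096
26.94 0.34 [-0.0011 -0.0002  0.0006] [-8.3 -0.7 -2.7] 0.0098
27.38 0.42 [-0.0015 -0.0003  0.0007] [-10.1  -0.9  -1.2] 0.0098
```

View pics/b9.png

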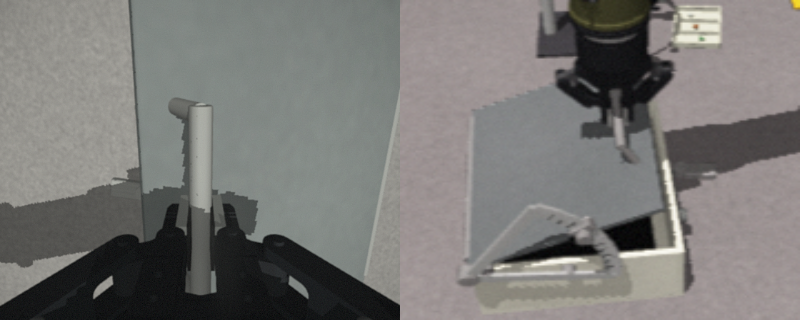

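```bash
python3 - <<'E'
from h import *
b=np.load('base.npy')
for th in [.48,.54,.585]:
    ctrl.movel(b+arc(th)-.0015*U*(th-.4)/.18,max_speed=.05)
    s=get_state();print(round(s['time'],2),th,np.round(s['tcp_pos']-b-arc(th),4),np.round(s['contact_force'],1),round(s['width'],4))
ctrl.pause(.3)
s=get_state();print(round(s['time'],2),np.round(s['contact_force'],1))
im,d=vision.grab_frame('scene');cv2.imwrite('pics/scene10.png',im)
im2,d2=vision.grab_frame('side');cv2.imwrite('pics/side10.png',im2);np.save('side10.npy',d2)
f=10;x0,x1,y0,y1=215,275,270,330
a=cv2.resize(im2[y0:y1,x0:x1],None,fx=f,fy=f,interpolation=2);cv2.imwrite('pics/c10.png',a)
cv2.imwrite('pics/d10.png',cv2.resize(im[225:325,340:420],None,fx=6,fy=6,interpolation=2))
E
```

```text
27.89 0.48 [-0.0022 -0.0004  0.0003] [-8.8 -1.  -5. ] 0.0099
28.3 0.54 [-0.0025 -0.0005  0.0006] [-8.6 -0.6 -1.9] 0.0096
28.64 0.585 [-0.0027 -0.0005  0.001 ] [-9.5 -1.9  0. ] 0.0094
28.94 [-9.8 -1.8 -0.4]
```

View pics/c10.png

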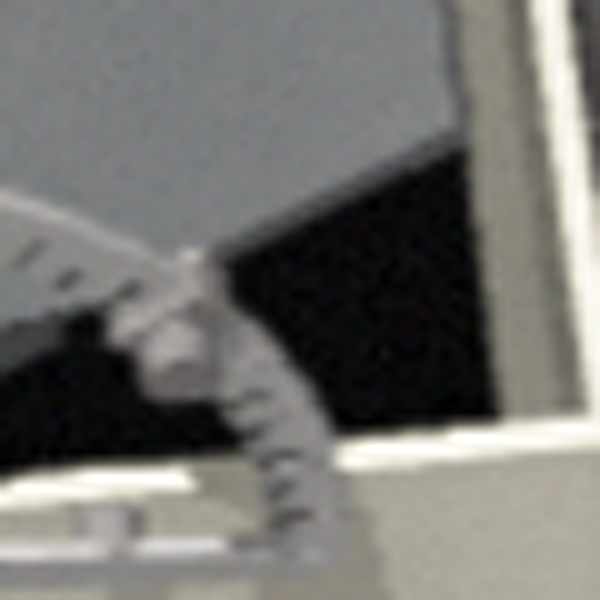

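View pics/d10.png

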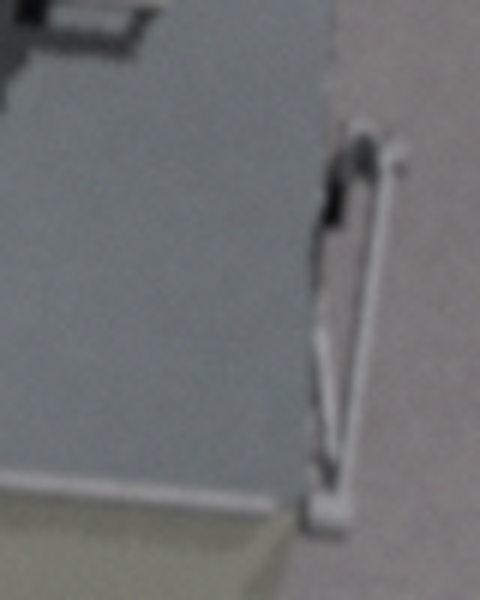

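```bash
python3 - <<'E'
from h import *
d2=np.load('side10.npy');im2=cv2.imread('pics/side10.png');P=cloud('side',d2)
Q=(P-HG);q=np.stack([Q@U,Q@V,Q@ZZ],-1)
m=(d2>0)&(q[...,0]<-.03)&(q[...,0]>-.15)&(q[...,1]>-.10)&(q[...,1]<.12)&(q[...,2]>.02)&(q[...,2]<.16)
A=q[m];
# robust fit z = -tan*x + c
w=np.ones(len(A),bool)
for _ in range(6):
    k=np.polyfit(A[w,0],A[w,2],1);r=A[:,2]-np.polyval(k,A[:,0]);w=abs(r)<max(.004,2*np.median(abs(r[w])))
print('lid angle',np.arctan(-k[0]),k[1],w.sum(),r[w].std())
# two line images
f=10;x0,x1,y0,y1=205,265,270,330
g=np.clip(im2.astype(float)*2.2,0,255).astype(np.uint8)
def draw(n,img,x0,x1,y0,y1,f,pts):
    c=cv2.resize(img[y0:y1,x0:x1],None,fx=f,fy=f,interpolation=2)
    for X,col in pts:
        p=proj(n,X)[0];cv2.circle(c,(int((p[0]+.5-x0)*f),int((p[1]+.5-y0)*f)),2,col,-1)
    return c
pts=[(lidpt(.143,a,.153),(0,0,255) if a!=.6 else (255,0,255)) for a in [.5,.55,.6,.65,.7]]+[(lidpt(.143,.585,.146),(0,255,0))]
c1=draw('side',g,205,255,275,325,8,pts)
im=cv2.imread('pics/scene10.png');g2=np.clip(im.astype(float)*1.8,0,255).astype(np.uint8)
c2=draw('scene',g2,380,420,240,290,8,pts)
cv2.imwrite('pics/e10.png',np.hstack([c1,c2]))
E
```

```text
lid angle 0.5662007342152932 0.004061058729675978 2625 0.0015674317778037454
```

View pics/e10.png

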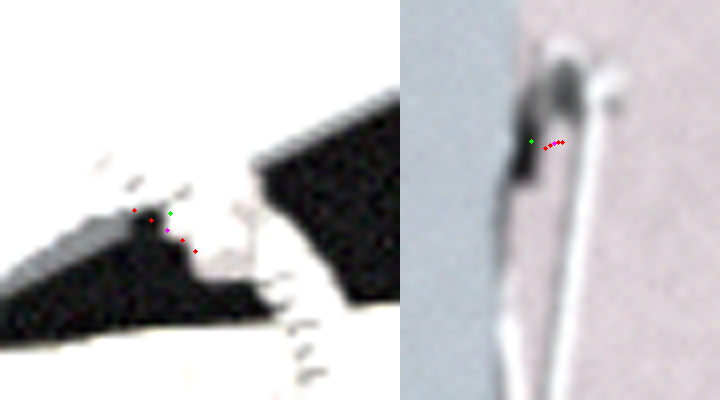

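```bash
python3 - <<'E'
from h import *
def fit(n,d,zr):
    P=cloud(n,d);Q=(P-HG);q=np.stack([Q@U,Q@V,Q@ZZ],-1)
    m=(d>0)&(q[...,0]<-.03)&(q[...,0]>-.15)&(q[...,1]>-.10)&(q[...,1]<.12)&(q[...,2]>zr[0])&(q[...,2]<zr[1]);A=q[m];w=np.ones(len(A),bool)
    for _ in range(6):
        k=np.polyfit(A[w,0],A[w,2],1);r=A[:,2]-np.polyval(k,A[:,0]);w=abs(r)<max(.004,2*np.median(abs(r[w])))
    return np.arctan(-k[0]),k[1]
print('shut side',fit('side',np.load('side6.npy'),(-.01,.02)),'scene',fit('scene',np.load('scene6.npy'),(-.01,.02)))
im,d=vision.grab_frame('scene');print('now scene',fit('scene',d,(.02,.16)))
im,d=vision.grab_frame('side');print('now side',fit('side',d,(.02,.16)))
# fit sector arc/clamp in scene/side by depth (shut images): angle of points beyond r .170 (clamp only)
for n in ['scene','side']:
  for k in ['0','6']:
    D=np.load(n+k+'.npy');P=cloud(n,D);Q=P-HG;q=np.stack([Q@U,Q@V,Q@ZZ],-1);r=np.hypot(q[...,0],q[...,2]);a=np.arctan2(q[...,2],-q[...,0])
    m=(D>0)&(q[...,1]>.140)&(q[...,1]<.185)&(a>.25)&(a<.9)&(r>.13)&(r<.19)
    for lo,hi in [(.130,.146),(.160,.185)]:
        mm=m&(q[...,1]>lo)&(q[...,1]<hi)
        if mm.sum()>2: print(n,k,(lo,hi),mm.sum(),np.round(np.percentile(a[mm],[5,50,95]),3),np.round(np.median(r[mm]),3))
for a in [.5,.55,.6,.65]: print(a,proj('scene',lidpt(.136,a,.145))[0],proj('side',lidpt(.136,a,.145))[0])
print(get_state()['time'],get_state()['contact_force'])
E
```

```text
shut side (np.float64(-0.002306479695991976), np.float64(0.004064710395075206)) scene (np.float64(-0.0020630990805675597), np.float64(0.0061302915548061))
now scene (np.float64(0.5666101613949198), np.float64(0.0036307821553735933))
now side (np.float64(0.565445332430998), np.float64(0.004204696059727193))
scene 0 (0.13, 0.146) 8 [0.577 0.613 0.645] 0.164
scene 0 (0.16, 0.185) 23 [0.61  0.646 0.672] 0.164
scene 6 (0.13, 0.146) 7 [0.587 0.635 0.652] 0.16
scene 6 (0.16, 0.185) 23 [0.607 0.641 0.67 ] 0.164
side 0 (0.16, 0.185) 62 [0.567 0.626 0.654] 0.163
side 6 (0.16, 0.185) 57 [0.571 0.621 0.656] 0.163
0.5 [394.65798635 260.30283098] [226.29057674 304.23294839]
0.55 [395.13066548 259.94735919] [224.66504136 302.94259232]
0.6 [395.60196973 259.71428005] [222.90774666 301.69823452]
0.65 [396.07075745 259.60602679] [221.02198674 300.50391592]
29.1417 [-10.36428896  -2.07746292  -0.01953813]
```

Depth in both views puts the lid at 0.567, and the index estimates cluster at 0.58–0.61. I'll raise slightly and re-check.

```bash
python3 - <<'E'
from h import *
b=np.load('base.npy')
ctrl.movel(b+arc(.610)-.0025*U,max_speed=.02);ctrl.pause(.8)
s=get_state();print(s['time'],np.round(s['contact_force'],1),s['width'],abs(s['qd']).max())
def fit(n,d,zr):
    P=cloud(n,d);Q=(P-HG);q=np.stack([Q@U,Q@V,Q@ZZ],-1)
    m=(d>0)&(q[...,0]<-.03)&(q[...,0]>-.15)&(q[...,1]>-.10)&(q[...,1]<.12)&(q[...,2]>zr[0])&(q[...,2]<zr[1]);A=q[m];w=np.ones(len(A),bool)
    for _ in range(6):
        k=np.polyfit(A[w,0],A[w,2],1);r=A[:,2]-np.polyval(k,A[:,0]);w=abs(r)<max(.004,2*np.median(abs(r[w])))
    return np.arctan(-k[0])
im,d=vision.grab_frame('scene');im2,d2=vision.grab_frame('side');print(fit('scene',d,(.02,.17)),fit('side',d2,(.02,.17)))
cv2.imwrite('pics/side11.png',im2)
g=np.clip(im2.astype(float)*1.5,0,255).astype(np.uint8)
cv2.imwrite('pics/f11.png',np.hstack([cv2.resize(g[280:320,205:245],(400,400),interpolation=2),cv2.resize(im2[80:330,150:400],(400,400))]))
E
```

```text
30.3333 [-7.8 -1.4 -3. ] 0.009426353955942846 0.001994991746155318
0.5892707767825869 0.5896057407535967
```

View pics/f11.png

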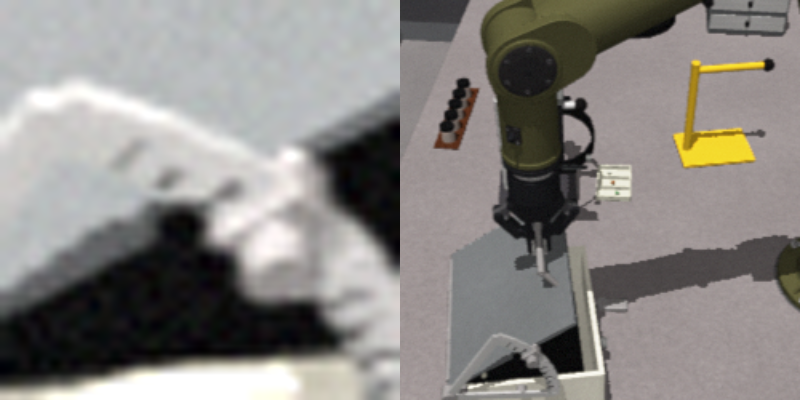

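The pointer at (180,215) sits right beside the nib at (215,220) on the same radial line, with the lid at about 0.59. One last look at the headset in the scene view before handing in.

```bash
python3 - <<'E'
from h import *
im,d=vision.grab_frame('scene');cv2.imwrite('pics/scene12.png',im)
cv2.imwrite('pics/g12.png',cv2.resize(im[120:330,120:430],(800,542)))
P=cloud('scene',d)[d>0];sb=np.array([.567,-.2187])
b=P[(P[:,2]>.243)&(P[:,2]<.262)&(np.hypot(*(P[:,:2]-sb).T)<.05)];print(len(b),b.mean(0) if len(b) else '')
s=get_state();print(s['time'],np.round(s['contact_force'],1))
E
```

```text
121 [ 0.5761382  -0.21598935  0.25331651]
30.4833 [-7.6 -0.6 -2.2]
```

View pics/g12.png

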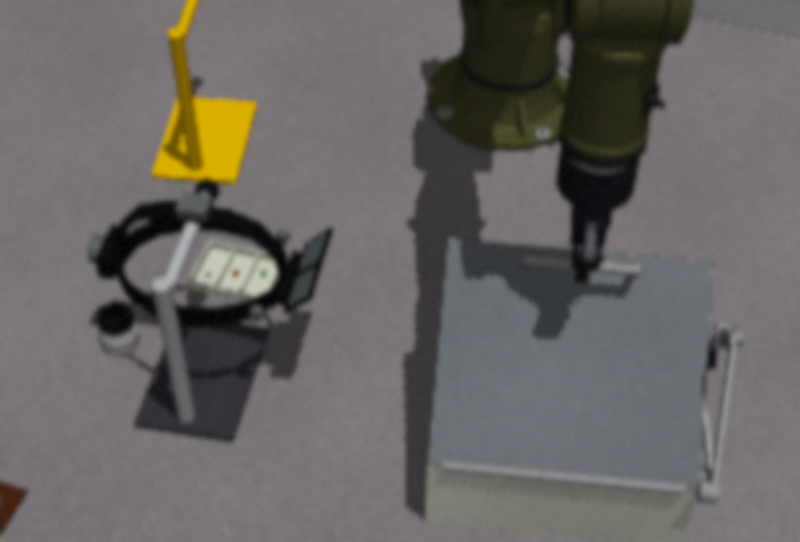

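The headset hangs level and untouched on the grey bar, with its buckle at about (195,205). The fingers are holding the lid up, so I'm handing in.

```bash
python3 -c "
from station import ticket,get_state
print(ticket.close_job());s=get_state();print(s['time'],s['contact_force'])"
```

```text
the job is handed in; nothing more can be done
None
the job is handed in; nothing more can be done
```

The head magnifier hangs by its crown strap on the grey stand's bar, let go. The lid is held open at the index, and the job was handed in at about 30.5 s of the 66 s allowed.

**Headset:** I gripped the buckle, carried it over and slid it on from the free end. The last checks put it level and untouched, with the crown about 8 mm past `stand_bar` and about on the bar's line.

**Lid:** I pinched the handle and raised it along its arc. Depth from both cameras gives a lid angle of about 0.59 rad. The fingers were carrying about 8 N, the lid was steady, and the pointer showed right beside the index nib.

**Where the measurements disagreed:**
- **Index angle:** the index could only be read to about 0.58–0.61 rad, because the estimates from different views differ by up to 0.03 rad. The allowed error is about 0.07 rad.
- **Lid angle:** the lid angle worked out from the gripper's position (0.61 rad) was about 0.02 rad higher than the depth reading. I set the lid by the depth reading.
- **Index detection:** the trained network missed the index in later pictures, so I found it from the pictures and depth instead.

The jar and tray showed no visible shift in the pictures, and I made no contact with the loupe or index. I did not measure any of their positions again at the end.

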